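# Sort the remelt scrap like with like

## Robot

A 6-joint arm with a two-finger parallel gripper is mounted at the origin on the work surface. World frame = base frame: x ahead of the robot, y to its left, z up, the work surface at z = 0. Lengths are in m, angles in rad, forces in N, time in s.
With the tool pointing down it reaches from about 0.3 to 0.775 m from the base axis. Payload 14.6 kg.
Tool frame: the origin (TCP) lies at the very end of the fingers, on their centre line; the grasp point (between the pads) lies 19 mm behind it (bot.tcp_to_grasp is the distance from the TCP to the grasp point, in m); z points along the fingers, y is the line along which they close (so a half turn about z gives the same grasp; the last joint's range is limited). The gripper opens to 94 mm and grips with 3 to 60 N. Pads are 16 mm wide; open, the fingers measure 119 mm over their backs; the gripper's body (75 mm by 177 mm) begins 78 mm behind the grasp point.
Start: joints at [-1.33, 0.3, 1.521, -0, 1.321, -0.067], TCP at [0.167, -0.524, 0.205] pointing down, gripper open.
Joint ranges: [-3.03, 3.03], [-0.79, 2.21], [0.23, 2.52], [-1.04, 4.18], [0, 3.07], [-2.55, 2.55]. Speed limits (rad/s): [2.22, 2.22, 2.57, 3.14, 3.14, 3.14].

## Interface

Orientations are given as a rotation vector (axis times angle).
In Python, from bench import bot gives the robot as it stands. The module is installed in compiled form; this text tells all that it offers.
- The arm moves only by the tool carry_out, never from a script. Its argument "moves" is a list that holds one entry, the list of rows, each a list of 7 numbers: the shift along the tool's x, y, z in mm, then the turn, a rotation vector about the tool's x, y, z in degrees, then the opening, from 0 (shut) to 1 (fully open). In form: [[[tx, ty, tz, rx, ry, rz, gripper], ...]]. A call has 1 to 8 rows; each row shifts and turns the commanded pose from where the row before left it, along the tool's axes as they then stand; what a row does not reach is not made up. A row lasts 1/12 s, in which the tool goes at most 41.7 mm and 7.16 degrees, less where a joint would pass 70% of its speed; a pose out of reach is approached as far as the arm can. A call with a gripper value outside its range is refused whole. The fingers move at their own pace and stop on an object; the grip force is fixed at half the most. Time passes only in rows, so rows that do not move let the fingers close. It gives the time, the measured TCP pose, the force, the opening and the grip force at its end, in the units of the state.
- bot.read_state(): the state, without advancing time (a new reading comes with each control period).
- bot.read_camera(name): name is "scene" or "top"; returns the picture (384x512x3 uint8, red, green, blue); there is no depth.
- bot.get_calibration(name): a dict with "camera_matrix" (3x3 intrinsics, pixels), "pose" (4x4, takes a point from camera to world coordinates). Camera axes: x right, y down, z forward; pixel columns grow to the right and rows downward; lengths in m; the calibration is good to about 2 mm. A picture is of the moment at which its call begins. get_calibration takes no time and is no camera call.
- bot.finish_job(): hands the job in; it is judged then, once.
The state is a dict: "time": time; "qpos": joint angles; "qd": joint speeds; "effort": joint torques, N m; "ee_pos": TCP position; "tcp_rot": TCP orientation; "force": force on the tool from outside, world axes, zero at the start; "moment": the same for the moment, N m; "grip_width": finger opening in m; "grip_force": force on a finger pad.
Only numpy, scipy, OpenCV 4.12 (cv2) and the standard library are available. Lean on these libraries where they do the work, as an engineer would, in place of code of your own. Each camera call takes 0.05 s, during which the arm holds its last target. There are 200 camera calls.

## Task

Four loose pieces of aluminium - a piston, a finned heat sink, a U-channel offcut and a notched ingot - lie among other bits on the bench: put each into the carton tray that already holds one of its kind, so that the alloys stay apart. Set each down flat on the tray floor, without dropping it, in the middle of the tray's empty half, turned the same way as the piece already there (end for end does not matter, nor does the piston's turn). Leave the steel bearing and the brass tee where they lie.

Things in the scene. Friction and masses are not known exactly. Their poses are not given: they have to be found in the camera images.
- piston_mid (a point): Loose engine piston of bare aluminium standing crown up: a cylinder 60 mm in diameter and 54 mm high with three ring grooves near the top and a black-looking pin bore low on two sides; about 0.22 kg. The point is its centre, half-way up (27 mm); z up along its axis.
- heatsink_mid (a point): Loose finned heat sink of bare aluminium, fins up: 66 mm along the fins (its x) by 56 mm across them (its y) by 34 mm high, nine upright fins; about 0.17 kg. It can be gripped across its 56 mm width. The point is its centre, half-way up (17 mm); z up.
- channel_mid (a point): Loose offcut of aluminium U-channel, open side up: 90 mm long (its x), 40 mm wide (its y), 36 mm high, walls 4.5 mm; about 0.11 kg. It can be gripped across its 40 mm width. The point is the centre of its outline, half-way up (18 mm); z up.
- ingot_mid (a point): Loose small notch-bar ingot of aluminium: 96 mm long (its x), 45 mm wide (its y), 30 mm high, with two notches across its top; about 0.34 kg. It can be gripped across its 45 mm width. The point is its centre, half-way up (15 mm); z up.
- bearing_mid (a point): Steel ball bearing, lying flat and loose among the aluminium: 62 mm outside, 30 mm bore, 18 mm high. Not to be moved. The point is its centre, half-way up (9 mm).
- tee_mid (a point): Brass pipe tee, lying flat and loose among the aluminium: about 61 by 45 mm, 26 mm high. Not to be moved. The point is where its pipe axes meet, half-way up (13 mm).
- bay_piston (a point): Brown carton tray, fixed, 220 x 140 mm, floor 4 mm thick, rim 18 mm above the bench. Its half farther from the robot holds, fixed, another such piston, standing, 54 mm high. The point is the middle of the empty nearer half, on the floor (4 mm above the bench), 56 mm in from the end, 111 mm from the middle of that piece. x: along the 220 mm side, away from the robot; y: along the 140 mm side; z up.
- bay_heatsink (a point): Brown carton tray, fixed, 220 x 140 mm, floor 4 mm thick, rim 18 mm above the bench. Its half farther from the robot holds, fixed, another such heat sink with its fins running along x, 34 mm high. The point is the middle of the empty nearer half, on the floor (4 mm above the bench), 56 mm in from the end, 111 mm from the middle of that piece. x: along the 220 mm side, away from the robot; y: along the 140 mm side; z up.
- bay_channel (a point): Brown carton tray, fixed, 220 x 140 mm, floor 4 mm thick, rim 18 mm above the bench. Its half farther from the robot holds, fixed, another such channel offcut lying with its length along y, 36 mm high. The point is the middle of the empty nearer half, on the floor (4 mm above the bench), 56 mm in from the end, 111 mm from the middle of that piece. x: along the 220 mm side, away from the robot; y: along the 140 mm side; z up.
- bay_ingot (a point): Brown carton tray, fixed, 220 x 140 mm, floor 4 mm thick, rim 18 mm above the bench. Its half farther from the robot holds, fixed, another such ingot lying with its length along y, 30 mm high. The point is the middle of the empty nearer half, on the floor (4 mm above the bench), 56 mm in from the end, 111 mm from the middle of that piece. x: along the 220 mm side, away from the robot; y: along the 140 mm side; z up.
There are look-alikes about, which are no part of the job. Leave any blue or pink look-alike of the part that bears ingot_mid alone.

How it is judged:
By the outcome, as a careful person would: the job done as asked, in the order asked, and still so for the second after the job is handed in, with the robot touching nothing.
It also fails if it takes over 128 s, if anything falls off the work surface, if the arm or the gripper's body presses on something with over 40 N, if the wrist force passes 120 N, or if a joint passes its speed limit or range.

## Working session

There is one attempt and no reset: what is moved stays moved. The work goes in short steps, Python scripts to look and compute and a tool call to move; the robot and the scene stay as the last step left them, time stands still between calls to the robot, and variables do not carry over. Pictures are saved under pics/ and viewed, at most 14 in all, crops included, and the job is handed in when it is done.

Besides the shell and the picture viewer there is one more tool, called after "Call:" by a JSON object that holds its "fn" and its "kwargs", one argument or row to a line. carry_out: Moves the arm, as the interface text tells. Its arguments: {"type":"object","properties":{"moves":{"type":"array"}},"required":["moves"]}

```bash
mkdir -p pics
python3 - <<'E'
from bench import bot
import cv2,numpy as np
for n in("top","scene"):
    im=bot.read_camera(n); np.save(f"{n}0.npy",im)
    cv2.imwrite(f"pics/{n}0.png",cv2.resize(im[...,::-1],(800,600),interpolation=cv2.INTER_CUBIC))
    c=bot.get_calibration(n);print(n,c["camera_matrix"].round(1).tolist(),c["pose"].round(4).tolist())
s=bot.read_state();print(s)
E
```

```text
top [[431.0, 0.0, 250.9], [0.0, 431.0, 199.5], [0.0, 0.0, 1.0]] [[0.0139, -0.9972, 0.074, 0.3475], [-0.9998, -0.0148, -0.012, 0.0192], [0.0131, -0.0738, -0.9972, 1.4465], [0.0, 0.0, 0.0, 1.0]]
scene [[463.5, 0.0, 251.3], [0.0, 463.5, 194.2], [0.0, 0.0, 1.0]] [[-0.8973, 0.307, -0.3171, 0.9576], [0.4413, 0.6405, -0.6285, 0.995], [0.0102, -0.7039, -0.7102, 1.2037], [0.0, 0.0, 0.0, 1.0]]
{'time': 0.1, 'qpos': array([-1.32962614e+00,  3.00410966e-01,  1.52149091e+00,  9.35871105e-06,
        1.32067154e+00, -6.66028416e-02]), 'qd': array([-0.0005244 , -0.00207752, -0.00237815,  0.00014113, -0.00051878,
       -0.00050902]), 'effort': array([-4.77322756e-04, -5.32644296e+01, -3.53283691e+01,  7.09266728e-02,
        2.35086889e-02, -6.12290251e-05]), 'ee_pos': array([ 0.16656164, -0.5239458 ,  0.20495745]), 'tcp_rot': array([-3.10350218e+00, -4.81389418e-01,  1.20071922e-04]), 'force': array([-0.12637821, -0.39835826, -0.76717561]), 'moment': array([-0.008021  , -0.01896138,  0.01599769]), 'grip_force': 0.0, 'grip_width': 0.09382410486907791}
```

View pics/top0.png

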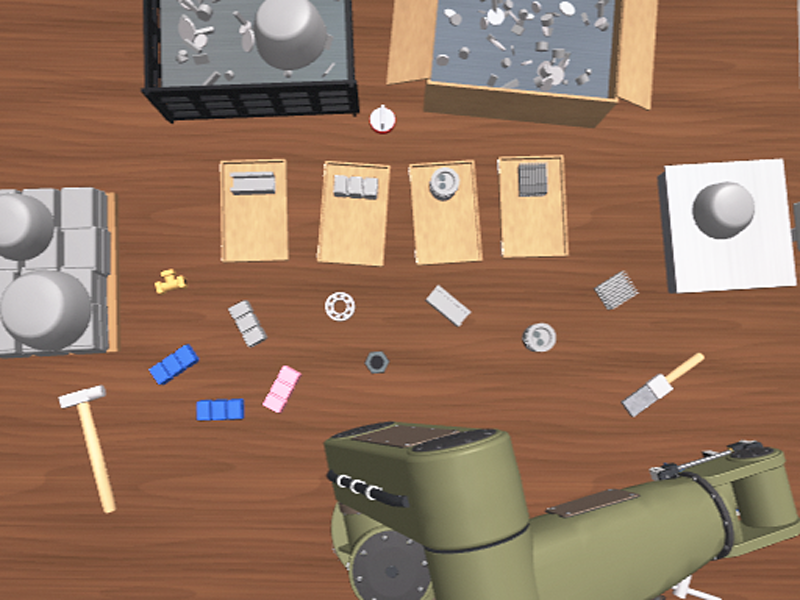

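View pics/scene0.png

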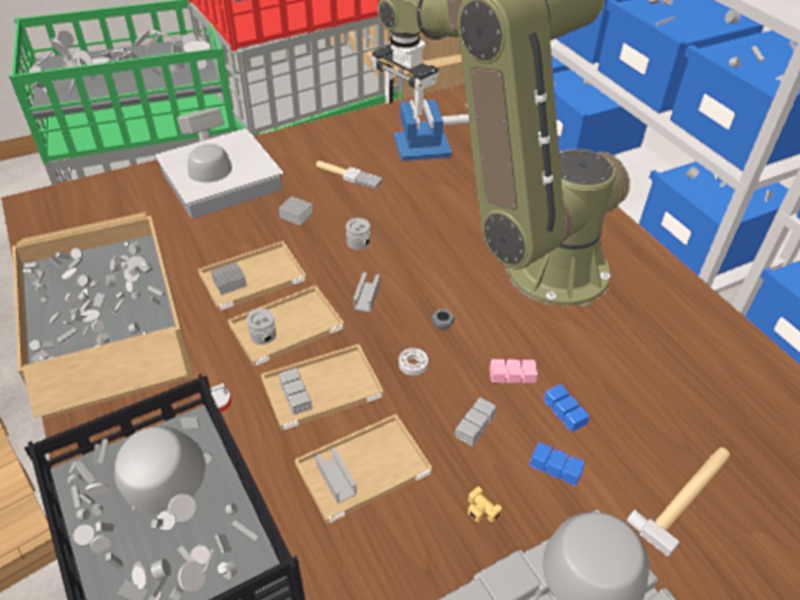

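Top view (800×600 px): grey ingot (247,323), channel (448,305), piston (540,337) and heat sink (617,290). Trays are at channel (254,210), ingot (353,213), piston (446,212) and heat sink (533,206).

Ingot candidates: grey (247,323), blue (173,364), blue (220,409) and pink (282,388). The grey one is bare aluminium, so it fits. The hex nut at (376,362), the bearing (340,306), the tee (170,281), the brush and the hammer stay put.

```bash
cat > h.py <<'E'
from bench import bot
import cv2,numpy as np
def cast(n,uv,z):
    c=bot.get_calibration(n);K,T=c["camera_matrix"],c["pose"]
    d=T[:3,:3]@np.linalg.inv(K)@np.array([uv[0],uv[1],1.]);o=T[:3,3]
    return o+d*(z-o[2])/d[2]
def proj(n,p):
    c=bot.get_calibration(n);K,T=c["camera_matrix"],c["pose"]
    q=K@(T[:3,:3].T@(np.asarray(p)-T[:3,3]));return q[:2]/q[2]
def silh(im,uv,r,grey,S=4):
    """upscaled mask blob near uv -> contour in full-res pixels"""
    x,y=int(uv[0]-r),int(uv[1]-r)
    c=cv2.resize(im[y:y+2*r,x:x+2*r],None,fx=S,fy=S,interpolation=cv2.INTER_CUBIC)
    h=cv2.cvtColor(c,cv2.COLOR_RGB2HSV)
    m=(h[...,1]<75) if grey else ((h[...,2]>160)|(h[...,1]<75))
    m=cv2.morphologyEx(m.astype(np.uint8),cv2.MORPH_CLOSE,np.ones((9,9)))
    m=cv2.morphologyEx(m,cv2.MORPH_OPEN,np.ones((9,9)))
    cs,_=cv2.findContours(m,cv2.RETR_EXTERNAL,cv2.CHAIN_APPROX_NONE)
    ctr=max(cs,key=lambda k:cv2.contourArea(k) if cv2.pointPolygonTest(cv2.convexHull(k),(r*S,r*S),False)>=0 else 0)
    return (cv2.convexHull(ctr)[:,0]+.5)/S-.5+np.array([x,y])
def meas(n,im,uv,r,z,grey=True):
    k=silh(im,uv,r,grey)
    w=np.array([cast(n,p,z)[:2] for p in k],np.float32)
    M=cv2.moments(w);c=np.array([M["m10"],M["m01"]])/M["m00"]
    b=cv2.boxPoints(cv2.minAreaRect(w));e=max([b[1]-b[0],b[2]-b[1]],key=np.linalg.norm)
    s=sorted(map(np.linalg.norm,(b[1]-b[0],b[2]-b[1])))
    return c,np.degrees(np.arctan2(e[1],e[0]))%180,s,k
OBJ={"piston":(540,337,.027),"heatsink":(617,290,.017),"channel":(448,305,.018),"ingot":(247,323,.015),"bearing":(340,306,.009)}
TRAY={"channel":(254,210),"ingot":(353,213),"piston":(446,212),"heatsink":(533,206)}
E
python3 - <<'E'
from h import *
top=np.load("top0.npy");sc=np.load("scene0.npy")
S=2.3;x0,y0=85,90
v=cv2.resize(top[y0:275,x0:430],None,fx=S,fy=S,interpolation=cv2.INTER_CUBIC)[...,::-1].copy()
def draw(k):cv2.polylines(v,[((k+.5-[x0,y0])*S).astype(int)],True,(0,255,0),1)
for n,(u,w,z) in OBJ.items():
    c,a,s,k=meas("top",top,(u/1.5625,w/1.5625),24,z);draw(k)
    p=proj("scene",(*c,z));
    try:c2,a2,_,_=meas("scene",sc,p,24,z)
    except Exception as e:c2=a2=np.zeros(1)
    print(n,c.round(4),a.round(1),np.round(s,4),"scene",c2.round(4),np.round(a2,1))
for n,(u,w) in TRAY.items():
    c,a,s,k=meas("top",top,(u/1.5625,w/1.5625),45,.009,False);draw(k)
    a=a-180 if a>90 else a
    d=np.array([np.cos(np.radians(a)),np.sin(np.radians(a))])
    print("tray",n,c.round(4),round(a,1),np.round(s,4),"bay",(c-d*.054).round(4))
cv2.imwrite("pics/t1.png",v)
E
```

```text
piston [ 0.404 -0.309] 90.8 [0.0603 0.0714] scene [ 0.401  -0.3124] 65.1
heatsink [ 0.5076 -0.4766] 122.9 [0.0614 0.0798] scene [ 0.5064 -0.4789] 123.4
channel [ 0.469  -0.1161] 51.1 [0.0452 0.0941] scene [ 0.4667 -0.1185] 51.8
ingot [0.4255 0.3094] 29.4 [0.0477 0.0983] scene [0.423 0.309] 29.5
bearing [0.4652 0.1148] 91.0 [0.0629 0.0635] scene [0.462  0.1122] 63.5
tray channel [0.6719 0.3054] 3.1 [0.1475 0.2249] bay [0.6179 0.3025]
tray ingot [0.6688 0.0893] -3.3 [0.1483 0.2247] bay [0.6149 0.0924]
tray piston [ 0.6746 -0.1087] 5.1 [0.1497 0.225 ] bay [ 0.6208 -0.1135]
tray heatsink [ 0.6913 -0.2994] 2.8 [0.149  0.2252] bay [ 0.6373 -0.3021]
```

View pics/t1.png

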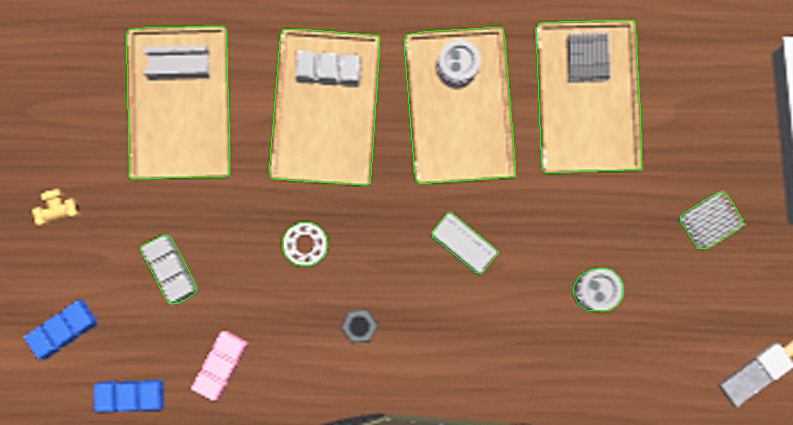

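Crop: the contours fit the four pieces and the four trays. The grey notched ingot at (168,269) is confirmed; the blue (60,328), (128,395) and pink (219,365) ones are left alone. Next I'll average the views, enlarge the heat sink to check its fin direction, and plan the piston.

```bash
cat >> h.py <<'E'
from scipy.spatial.transform import Rotation as Ro
def plan(x,y,z=None,phi=None):
    """print tool-frame yaw then shift (after yaw) to reach x,y,z with finger line at world angle phi (deg)"""
    s=bot.read_state();R=Ro.from_rotvec(s["tcp_rot"]);p=s["ee_pos"];M=R.as_matrix()
    cur=np.degrees(np.arctan2(M[1,1],M[0,1]));d=0
    if phi is not None:d=(phi-cur+90)%180-90
    R2=Ro.from_euler("z",d,degrees=True)*R
    t=np.array([x,y,p[2] if z is None else z])-p
    print("t",round(s["time"],2),"pos",p.round(4),"line",round(cur,1),"j6",s["qpos"][5].round(2),"tool yaw",round(-d,1),"alt",round(-d-180*np.sign(-d),1),"shift mm",(1e3*R2.inv().apply(t)).round(1),"tilt",M[:,2].round(3))
E
python3 - <<'E'
from h import *
top=np.load("top0.npy");sc=np.load("scene0.npy")
for n,(u,w) in TRAY.items():
    c,a,s,k=meas("top",top,(u/1.5625,w/1.5625),45,.009,False)
    c2,a2,s2,k=meas("scene",sc,proj("scene",(*c,.009)),55,.009,False)
    print(n,c.round(4),a.round(1),c2.round(4),a2.round(1),np.round(s2,3))
def crop(im,uv,r):return cv2.resize(im[int(uv[1]-r):int(uv[1]+r),int(uv[0]-r):int(uv[0]+r)],(400,400),interpolation=cv2.INTER_CUBIC)[...,::-1]
p=(.507,-.478,.017);cv2.imwrite("pics/hs.png",np.hstack([crop(top,proj("top",p),20),crop(sc,proj("scene",p),20)]))
plan(.4025,-.3107,.11,90)
E
```

```text
channel [0.6719 0.3054] 3.1 [0.6653 0.3002] 2.7 [0.158 0.23 ]
ingot [0.6688 0.0893] 176.7 [0.6628 0.0855] 177.1 [0.162 0.229]
piston [ 0.6746 -0.1087] 5.1 [ 0.6686 -0.1123] 5.3 [0.164 0.233]
heatsink [ 0.6913 -0.2994] 2.8 [ 0.6856 -0.3034] 2.9 [0.174 0.232]
t 0.1 pos [ 0.1666 -0.5239  0.205 ] line -72.4 j6 -0.07 tool yaw 17.6 alt -162.4 shift mm [ 235.9 -213.2   95.2] tilt [-0.     0.001 -1.   ]
```

View pics/hs.png

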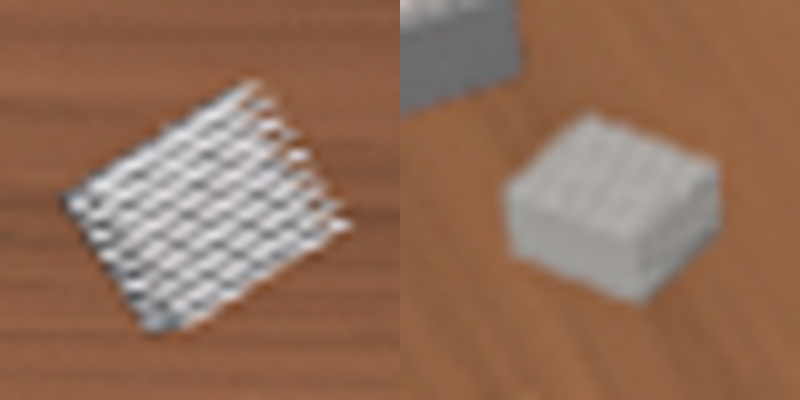

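Heat sink crop: the fins run lower-left to upper-right in the left (top) view, which is about 122° in the world, so its finger line is 32°. Now to the piston.

Call:
{"fn": "carry_out", "kwargs": {
  "moves": [
    [[0, 0, 0, 0, 0, 6, 1], [0, 0, 0, 0, 0, 6, 1], [0, 0, 0, 0, 0, 5.6, 1], [24, -21, 0, 0, 0, 0, 1], [24, -21, 0, 0, 0, 0, 1], [24, -21, 0, 0, 0, 0, 1], [24, -21, 0, 0, 0, 0, 1], [24, -21, 0, 0, 0, 0, 1]]
  ]
}}

```text
time: 0.77
ee_pos: [0.2874, -0.4178, 0.2052]
tcp_rot: [-3.141, -0.001, 0.0]
force: [0.8, 0.7, 0.2]
grip_width: 0.0942
grip_force: 0.0
```

Call:
{"fn": "carry_out", "kwargs": {
  "moves": [
    [[24, -22, 10, 0, 0, 0, 1], [24, -22, 15, 0, 0, 0, 1], [24, -22, 20, 0, 0, 0, 1], [24, -22, 20, 0, 0, 0, 1], [20, -20, 20, 0, 0, 0, 1], [0, 0, 0, 0, 0, 0, 1], [0, 0, 0, 0, 0, 0, 1]]
  ]
}}

```text
time: 1.35
ee_pos: [0.4027, -0.3099, 0.1194]
tcp_rot: [-3.14, -0.005, 0.003]
force: [0.1, 0.0, 0.8]
grip_width: 0.0939
grip_force: 0.0
```

```bash
python3 -c "
from h import *
plan(.4025,-.3107,.012,90)"
```

```text
t 1.35 pos [ 0.4027 -0.3099  0.1194] line -89.8 j6 0.84 tool yaw 0.2 alt -179.8 shift mm [  0.    1.  107.4] tilt [-0.002  0.002 -1.   ]
```

Call:
{"fn": "carry_out", "kwargs": {
  "moves": [
    [[0, 1, 22, 0, 0, 0, 1], [0, 0, 25, 0, 0, 0, 1], [0, 0, 25, 0, 0, 0, 1], [0, 0, 20, 0, 0, 0, 1], [0, 0, 15, 0, 0, 0, 1], [0, 0, 0, 0, 0, 0, 1], [0, 0, 0, 0, 0, 0, 0], [0, 0, 0, 0, 0, 0, 0]]
  ]
}}

```text
time: 2.02
ee_pos: [0.4027, -0.313, 0.0149]
tcp_rot: [3.14, -0.0, 0.002]
force: [0.5, -0.7, 0.7]
grip_width: 0.084
grip_force: 0.0
```

Call:
{"fn": "carry_out", "kwargs": {
  "moves": [
    [[0, 0, 0, 0, 0, 0, 0], [0, 0, 0, 0, 0, 0, 0], [0, 0, 0, 0, 0, 0, 0], [0, 0, 0, 0, 0, 0, 0], [0, 0, 0, 0, 0, 0, 0], [0, 0, 0, 0, 0, 0, 0], [0, 0, 0, 0, 0, 0, 0], [0, 0, 0, 0, 0, 0, 0]]
  ]
}}

```text
time: 2.68
ee_pos: [0.4027, -0.3118, 0.0141]
tcp_rot: [-3.141, -0.001, -0.001]
force: [-0.4, 4.8, 8.3]
grip_width: 0.0594
grip_force: 30.0
```

Call:
{"fn": "carry_out", "kwargs": {
  "moves": [
    [[0, 0, -10, 0, 0, 0, 0], [0, 0, -20, 0, 0, 0, 0], [0, 0, -25, 0, 0, 0, 0], [0, 0, -25, 0, 0, 0, 0], [0, 0, -10, 0, 0, 0, 0], [0, 0, 0, 0, 0, 0, 0]]
  ]
}}

```text
time: 3.18
ee_pos: [0.4033, -0.3128, 0.1058]
tcp_rot: [3.139, 0.001, 0.005]
force: [-0.2, -0.2, -2.9]
grip_width: 0.0592
grip_force: 30.0
```

```bash
python3 -c "
from h import *
plan(.6196,-.1147,.017,95)"
```

```text
t 3.18 pos [ 0.4033 -0.3128  0.1058] line -90.0 j6 0.84 tool yaw -5.0 alt 175.0 shift mm [ 232.5 -178.8   89. ] tilt [ 0.003 -0.003 -1.   ]
```

Call:
{"fn": "carry_out", "kwargs": {
  "moves": [
    [[0, 0, 0, 0, 0, -5, 0], [12, -9, 0, 0, 0, 0, 0], [24, -18, 0, 0, 0, 0, 0], [24, -19, 0, 0, 0, 0, 0], [24, -19, 0, 0, 0, 0, 0], [24, -18, 0, 0, 0, 0, 0], [24, -18, 0, 0, 0, 0, 0], [24, -18, 0, 0, 0, 0, 0]]
  ]
}}

```text
time: 3.85
ee_pos: [0.5478, -0.1784, 0.1016]
tcp_rot: [-3.138, -0.138, 0.003]
force: [-0.3, -0.1, -2.4]
grip_width: 0.0597
grip_force: 30.0
```

Call:
{"fn": "carry_out", "kwargs": {
  "moves": [
    [[24, -19, 0, 0, 0, 0, 0], [24, -18, 0, 0, 0, 0, 0], [18, -14, 0, 0, 0, 0, 0], [10, -9, 0, 0, 0, 0, 0], [0, 0, 0, 0, 0, 0, 0], [0, 0, 0, 0, 0, 0, 0]]
  ]
}}

```text
time: 4.35
ee_pos: [0.6173, -0.1132, 0.1021]
tcp_rot: [-3.138, -0.139, 0.003]
force: [-0.1, -0.2, -3.7]
grip_width: 0.0599
grip_force: 30.0
```

```bash
python3 -c "
from h import *
plan(.6196,-.1147,.019,95)"
```

```text
t 4.35 pos [ 0.6173 -0.1132  0.1021] line -84.9 j6 1.24 tool yaw 0.1 alt -179.9 shift mm [ 2.4  1.7 83.1] tilt [-0.002  0.    -1.   ]
```

Call:
{"fn": "carry_out", "kwargs": {
  "moves": [
    [[2, 2, 15, 0, 0, 0, 0], [0, 0, 20, 0, 0, 0, 0], [0, 0, 20, 0, 0, 0, 0], [0, 0, 15, 0, 0, 0, 0], [0, 0, 7, 0, 0, 0, 0], [0, 0, 2, 0, 0, 0, 0], [0, 0, 0, 0, 0, 0, 0], [0, 0, 0, 0, 0, 0, 0]]
  ]
}}

```text
time: 5.02
ee_pos: [0.6203, -0.1156, 0.0255]
tcp_rot: [3.138, 0.137, 0.002]
force: [-0.3, -0.3, -2.4]
grip_width: 0.0598
grip_force: 30.0
```

Call:
{"fn": "carry_out", "kwargs": {
  "moves": [
    [[0, 0, 2, 0, 0, 0, 0], [0, 0, 1, 0, 0, 0, 0], [0, 0, 0, 0, 0, 0, 0], [0, 0, 0, 0, 0, 0, 0]]
  ]
}}

```text
time: 5.35
ee_pos: [0.6201, -0.1151, 0.0217]
tcp_rot: [3.138, 0.138, 0.0]
force: [0.7, -0.3, -1.8]
grip_width: 0.0597
grip_force: 30.0
```

Call:
{"fn": "carry_out", "kwargs": {
  "moves": [
    [[0, 0, 2, 0, 0, 0, 0], [0, 0, 1, 0, 0, 0, 0], [0, 0, 0, 0, 0, 0, 0], [0, 0, 0, 0, 0, 0, 0]]
  ]
}}

```text
time: 5.68
ee_pos: [0.62, -0.1151, 0.0183]
tcp_rot: [-3.139, -0.138, 0.0]
force: [-0.3, -0.7, -3.6]
grip_width: 0.0594
grip_force: 30.0
```

Call:
{"fn": "carry_out", "kwargs": {
  "moves": [
    [[0, 0, 1, 0, 0, 0, 0], [0, 0, 0, 0, 0, 0, 0], [0, 0, 0, 0, 0, 0, 0]]
  ]
}}

```text
time: 5.93
ee_pos: [0.6202, -0.1152, 0.0181]
tcp_rot: [3.139, 0.138, 0.0]
force: [-4.6, 0.3, 5.9]
grip_width: 0.0595
grip_force: 30.0
```

Contact felt; release partly and rise.

Call:
{"fn": "carry_out", "kwargs": {
  "moves": [
    [[0, 0, 0, 0, 0, 0, 0.85], [0, 0, 0, 0, 0, 0, 0.85], [0, 0, 0, 0, 0, 0, 0.85], [0, 0, 0, 0, 0, 0, 0.85], [0, 0, -15, 0, 0, 0, 0.85], [0, 0, -30, 0, 0, 0, 0.85], [0, 0, -35, 0, 0, 0, 0.85], [0, 0, -25, 0, 0, 0, 1]]
  ]
}}

```text
time: 6.6
ee_pos: [0.6205, -0.1152, 0.1251]
tcp_rot: [3.138, 0.138, 0.003]
force: [0.7, -0.4, 0.6]
grip_width: 0.0842
grip_force: 0.0
```

```bash
python3 -c "
from h import *
plan(.507,-.478,None,32)"
```

```text
t 6.6 pos [ 0.6205 -0.1152  0.1251] line -85.0 j6 1.24 tool yaw 63.0 alt -117.0 shift mm [247.5 288.5   0.6] tilt [ 0.002 -0.    -1.   ]
```

Call:
{"fn": "carry_out", "kwargs": {
  "moves": [
    [[0, 0, 0, 0, 0, 7, 1], [0, 0, 0, 0, 0, 7, 1], [0, 0, 0, 0, 0, 7, 1], [0, 0, 0, 0, 0, 7, 1], [0, 0, 0, 0, 0, 7, 1], [0, 0, 0, 0, 0, 7, 1], [0, 0, 0, 0, 0, 7, 1], [0, 0, 0, 0, 0, 7, 1]]
  ]
}}

```text
time: 7.27
ee_pos: [0.6201, -0.1151, 0.1224]
tcp_rot: [-2.832, 1.36, -0.0]
force: [-0.7, -0.3, 0.2]
grip_width: 0.0938
grip_force: 0.0
```

Call:
{"fn": "carry_out", "kwargs": {
  "moves": [
    [[0, 0, 0, 0, 0, 7, 1], [22, 26, 0, 0, 0, 0, 1], [22, 26, 0, 0, 0, 0, 1], [22, 26, 0, 0, 0, 0, 1], [22, 26, 0, 0, 0, 0, 1], [22, 26, 0, 0, 0, 0, 1], [22, 26, 0, 0, 0, 0, 1], [22, 26, 0, 0, 0, 0, 1]]
  ]
}}

```text
time: 7.93
ee_pos: [0.5467, -0.3438, 0.1225]
tcp_rot: [2.748, -1.522, 0.0]
force: [0.8, 0.1, -0.1]
grip_width: 0.0942
grip_force: 0.0
```

Call:
{"fn": "carry_out", "kwargs": {
  "moves": [
    [[22, 26, 0, 0, 0, 0, 1], [22, 26, 0, 0, 0, 0, 1], [22, 26, 0, 0, 0, 0, 1], [18, 18, 0, 0, 0, 0, 1], [9, 10, 0, 0, 0, 0, 1], [0, 0, 0, 0, 0, 0, 1], [0, 0, 0, 0, 0, 0, 1]]
  ]
}}

```text
time: 8.52
ee_pos: [0.507, -0.4768, 0.122]
tcp_rot: [-2.748, 1.523, 0.001]
force: [0.9, 0.3, -0.5]
grip_width: 0.0938
grip_force: 0.0
```

Run:
```python
from h import *
plan(.507,-.478,.008,32)
for n in("top","scene"):
    im=bot.read_camera(n);np.save(f"{n}1.npy",im)
    u=proj(n,(.66,-.11,.02));k=40 if n=="top" else 45
    x,y=int(u[0]-k),int(u[1]-k);cv2.imwrite(f"pics/p_{n}.png",cv2.resize(im[y:y+2*k,x:x+2*k],(400,400),interpolation=cv2.INTER_CUBIC)[...,::-1]);print(n,x,y,400/2/k)
cv2.imwrite("pics/p.png",np.hstack([cv2.imread("pics/p_top.png"),cv2.imread("pics/p_scene.png")]))
```

```text
t 8.52 pos [ 0.507  -0.4768  0.122 ] line -148.0 j6 1.78 tool yaw 0.0 alt -180.0 shift mm [  1.1   0.7 114. ] tilt [-0.     0.001 -1.   ]
top 245 98 5.0
scene 140 158 4.444444444444445
```

View pics/p.png

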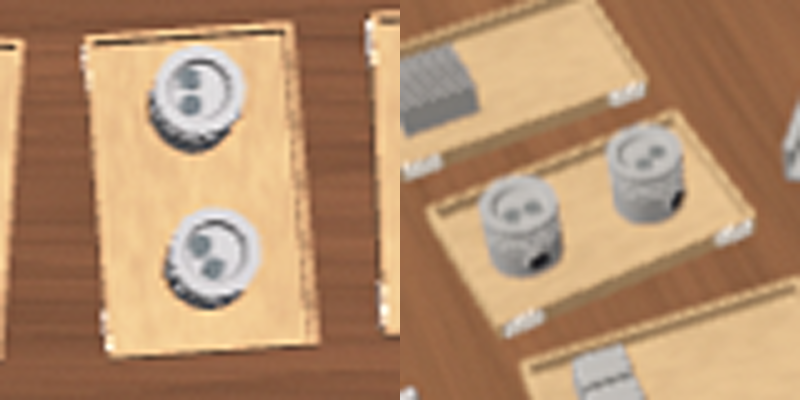

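The piston stands in the right tray. Top crop: crown at (215,248), with the fixed one at (200,90). The spacing looks slightly short, so I'll measure it.

Call:
{"fn": "carry_out", "kwargs": {
  "moves": [
    [[1, 1, 24, 0, 0, 0, 1], [0, 0, 25, 0, 0, 0, 1], [0, 0, 25, 0, 0, 0, 1], [0, 0, 20, 0, 0, 0, 1], [0, 0, 15, 0, 0, 0, 1], [0, 0, 3, 0, 0, 0, 1], [0, 0, 0, 0, 0, 0, 1], [0, 0, 0, 0, 0, 0, 0]]
  ]
}}

```text
time: 9.28
ee_pos: [0.5074, -0.4787, 0.0118]
tcp_rot: [2.748, -1.521, 0.003]
force: [0.0, -0.7, 0.0]
grip_width: 0.0904
grip_force: 0.0
```

Run:
```python
from h import *
d=np.array([np.cos(np.radians(5.1)),np.sin(np.radians(5.1))])
for n in("top","scene"):
    im=np.load(n+"1.npy")
    for g in ((.62,-.115),(.7306,-.1047)):
        c,a,s,k=meas(n,im,proj(n,(*g,.031)),15,.031);
        h=np.array([cast(n,p,.058)[:2] for p in k]);print(n,c.round(4),np.round(s,3))
        if g[0]<.7:c0=c
    print("rel",(c-c0).round(4),"along",((c-c0)@d).round(4),"across",((c-c0)@[-d[1],d[0]]).round(4))
```

```text
top [ 0.623 -0.116] [0.062 0.07 ]
top [ 0.7308 -0.1045] [0.064 0.073]
rel [0.1079 0.0115] along 0.1084 across 0.0019
scene [ 0.6188 -0.1206] [0.062 0.113]
scene [ 0.7265 -0.109 ] [0.063 0.111]
rel [0.1077 0.0116] along 0.1083 across 0.002
```

Call:
{"fn": "carry_out", "kwargs": {
  "moves": [
    [[0, 0, 3, 0, 0, 0, 1], [0, 0, 3, 0, 0, 0, 1], [0, 0, 0, 0, 0, 0, 0], [0, 0, 0, 0, 0, 0, 0], [0, 0, 0, 0, 0, 0, 0], [0, 0, 0, 0, 0, 0, 0], [0, 0, 0, 0, 0, 0, 0], [0, 0, 0, 0, 0, 0, 0]]
  ]
}}

```text
time: 9.95
ee_pos: [0.5066, -0.4787, 0.0046]
tcp_rot: [2.748, -1.522, 0.0]
force: [-0.1, 0.0, -0.0]
grip_width: 0.0572
grip_force: 0.0
```

Call:
{"fn": "carry_out", "kwargs": {
  "moves": [
    [[0, 0, 0, 0, 0, 0, 0], [0, 0, 0, 0, 0, 0, 0], [0, 0, 0, 0, 0, 0, 0]]
  ]
}}

```text
time: 10.2
ee_pos: [0.5066, -0.4787, 0.0045]
tcp_rot: [2.748, -1.522, 0.0]
force: [-0.6, -0.7, -0.1]
grip_width: 0.0559
grip_force: 29.9
```

Call:
{"fn": "carry_out", "kwargs": {
  "moves": [
    [[0, 0, -10, 0, 0, 0, 0], [0, 0, -25, 0, 0, 0, 0], [0, 0, -30, 0, 0, -7, 0], [0, 0, -25, 0, 0, -7, 0], [0, 0, 0, 0, 0, -7, 0], [0, 0, 0, 0, 0, -7, 0], [0, 0, 0, 0, 0, -7, 0], [0, 0, 0, 0, 0, -7, 0]]
  ]
}}

```text
time: 10.87
ee_pos: [0.5066, -0.4786, 0.0951]
tcp_rot: [3.112, -0.427, 0.0]
force: [1.2, 0.1, -1.8]
grip_width: 0.0558
grip_force: 29.9
```

Call:
{"fn": "carry_out", "kwargs": {
  "moves": [
    [[0, 0, 0, 0, 0, -7, 0], [0, 0, 0, 0, 0, -7, 0], [0, 0, 0, 0, 0, -5, 0], [0, 0, 0, 0, 0, 0, 0], [0, 0, 0, 0, 0, 0, 0]]
  ]
}}

```text
time: 11.28
ee_pos: [0.5066, -0.4787, 0.0948]
tcp_rot: [3.141, 0.079, 0.0]
force: [-0.5, -0.7, -3.1]
grip_width: 0.0561
grip_force: 29.9
```

```bash
python3 -c "
from h import *
plan(.6342,-.302,None,92.8)"
```

```text
t 11.28 pos [ 0.5066 -0.4787  0.0948] line -87.1 j6 0.71 tool yaw 0.1 alt -179.9 shift mm [ 136.1 -170.2   -0. ] tilt [ 0. -0. -1.]
```

Call:
{"fn": "carry_out", "kwargs": {
  "moves": [
    [[12, -15, 0, 0, 0, 0, 0], [20, -25, 0, 0, 0, 0, 0], [22, -27, 0, 0, 0, 0, 0], [22, -27, 0, 0, 0, 0, 0], [22, -27, 0, 0, 0, 0, 0], [20, -25, 0, 0, 0, 0, 0], [12, -16, 0, 0, 0, 0, 0], [6, -8, 0, 0, 0, 0, 0]]
  ]
}}

```text
time: 11.95
ee_pos: [0.6348, -0.299, 0.0946]
tcp_rot: [-3.14, -0.082, -0.0]
force: [-0.0, -0.4, -1.8]
grip_width: 0.0556
grip_force: 29.9
```

Call:
{"fn": "carry_out", "kwargs": {
  "moves": [
    [[0, 0, 15, 0, 0, 0, 0], [0, 0, 20, 0, 0, 0, 0], [0, 0, 20, 0, 0, 0, 0], [0, 0, 14, 0, 0, 0, 0], [0, 0, 6, 0, 0, 0, 0], [0, 0, 0, 0, 0, 0, 0], [0, 0, 0, 0, 0, 0, 0], [0, 0, 0, 0, 0, 0, 0]]
  ]
}}

```text
time: 12.62
ee_pos: [0.634, -0.3022, 0.0209]
tcp_rot: [3.14, 0.082, 0.003]
force: [-0.3, -0.8, -1.3]
grip_width: 0.0559
grip_force: 29.9
```

Call:
{"fn": "carry_out", "kwargs": {
  "moves": [
    [[0, 0, 5, 0, 0, 0, 0], [0, 0, 4, 0, 0, 0, 0], [0, 0, 2, 0, 0, 0, 0], [0, 0, 1, 0, 0, 0, 0], [0, 0, 0, 0, 0, 0, 0], [0, 0, 0, 0, 0, 0, 0]]
  ]
}}

```text
time: 13.12
ee_pos: [0.6335, -0.3017, 0.0085]
tcp_rot: [3.14, 0.083, 0.0]
force: [-5.4, 2.3, 7.3]
grip_width: 0.0556
grip_force: 30.0
```

Call:
{"fn": "carry_out", "kwargs": {
  "moves": [
    [[0, 0, 0, 0, 0, 0, 0.8], [0, 0, 0, 0, 0, 0, 0.8], [0, 0, 0, 0, 0, 0, 0.8], [0, 0, 0, 0, 0, 0, 0.8], [0, 0, -15, 0, 0, 0, 0.8], [0, 0, -30, 0, 0, 0, 0.8], [0, 0, -40, 0, 0, 0, 0.8], [0, 0, -30, 0, 0, 0, 0.8]]
  ]
}}

```text
time: 13.78
ee_pos: [0.6337, -0.3019, 0.1265]
tcp_rot: [3.139, 0.083, 0.003]
force: [0.9, 0.2, 1.3]
grip_width: 0.0749
grip_force: 0.0
```

```bash
python3 -c "
from h import *
plan(.4675,-.1175,None,141)"
```

```text
t 13.78 pos [ 0.6337 -0.3019  0.1265] line -87.0 j6 1.02 tool yaw -48.0 alt 132.0 shift mm [ 3.870e+01 -2.452e+02 -2.000e-01] tilt [ 0.002 -0.001 -1.   ]
```

Call:
{"fn": "carry_out", "kwargs": {
  "moves": [
    [[0, 0, 0, 0, 0, -7, 0.8], [0, 0, 0, 0, 0, -7, 0.8], [0, 0, 0, 0, 0, -7, 0.8], [0, 0, 0, 0, 0, -7, 0.8], [0, 0, 0, 0, 0, -7, 0.8], [0, 0, 0, 0, 0, -7, 0.8], [0, 0, 0, 0, 0, -6, 0.8], [3, -20, 0, 0, 0, 0, 0.8]]
  ]
}}

```text
time: 14.45
ee_pos: [0.6204, -0.2883, 0.1232]
tcp_rot: [2.83, 1.361, 0.001]
force: [0.2, -0.2, -0.3]
grip_width: 0.0752
grip_force: 0.0
```

Call:
{"fn": "carry_out", "kwargs": {
  "moves": [
    [[5, -32, 0, 0, 0, 0, 0.8], [5, -32, 0, 0, 0, 0, 0.8], [5, -32, 0, 0, 0, 0, 0.8], [5, -32, 0, 0, 0, 0, 0.8], [5, -32, 0, 0, 0, 0, 0.8], [5, -32, 0, 0, 0, 0, 0.8], [3, -20, 0, 0, 0, 0, 0.8], [2, -13, 0, 0, 0, 0, 0.8]]
  ]
}}

```text
time: 15.12
ee_pos: [0.4657, -0.1167, 0.1237]
tcp_rot: [2.834, 1.354, 0.001]
force: [0.3, -0.1, 0.4]
grip_width: 0.0752
grip_force: 0.0
```

Call:
{"fn": "carry_out", "kwargs": {
  "moves": [
    [[0, 0, 0, 0, 0, 0, 0.8], [0, 0, 0, 0, 0, 0, 0.8]]
  ]
}}

```text
time: 15.28
ee_pos: [0.4673, -0.1182, 0.1237]
tcp_rot: [2.833, 1.354, 0.002]
force: [1.2, 0.3, 0.7]
grip_width: 0.075
grip_force: 0.0
```

Run:
```python
from h import *
plan(.4675,-.1175,.006,141)
d=np.array([np.cos(np.radians(2.8)),np.sin(np.radians(2.8))]);b=np.array([.6337,-.3019])
for n in("top","scene"):
    im=bot.read_camera(n);np.save(n+"2.npy",im)
    for g in (b,b+.111*d):
        c,a,s,k=meas(n,im,proj(n,(*g,.021)),16,.021);print(n,c.round(4),np.round(s,3),a.round(1))
        if g is b:c0=c
    print("along",((c-c0)@d).round(4),"across",((c-c0)@[-d[1],d[0]]).round(4))
```

```text
t 15.28 pos [ 0.4673 -0.1182  0.1237] line -38.9 j6 0.36 tool yaw 0.1 alt -179.9 shift mm [  0.6  -0.5 117.7] tilt [ 0.002 -0.001 -1.   ]
top [ 0.6339 -0.303 ] [0.064 0.072] 3.9
top [ 0.7458 -0.2971] [0.064 0.075] 1.0
along 0.1121 across 0.0005
scene [ 0.6319 -0.3059] [0.078 0.096] 92.1
scene [ 0.7436 -0.2994] [0.076 0.095] 92.7
along 0.1119 across 0.001
```

Heat sink placed within about 1 mm. Now the channel.

Call:
{"fn": "carry_out", "kwargs": {
  "moves": [
    [[1, 0, 20, 0, 0, 0, 0.8], [0, 0, 30, 0, 0, 0, 0.8], [0, 0, 30, 0, 0, 0, 0.8], [0, 0, 22, 0, 0, 0, 0.8], [0, 0, 12, 0, 0, 0, 0.8], [0, 0, 3, 0, 0, 0, 0.8], [0, 0, 0, 0, 0, 0, 0.8], [0, 0, 0, 0, 0, 0, 0]]
  ]
}}

```text
time: 16.05
ee_pos: [0.4681, -0.1178, 0.0061]
tcp_rot: [2.835, 1.353, 0.001]
force: [-0.0, 0.4, 1.0]
grip_width: 0.0714
grip_force: 0.0
```

Call:
{"fn": "carry_out", "kwargs": {
  "moves": [
    [[0, 0, 0, 0, 0, 0, 0], [0, 0, 0, 0, 0, 0, 0], [0, 0, 0, 0, 0, 0, 0], [0, 0, 0, 0, 0, 0, 0], [0, 0, 0, 0, 0, 0, 0], [0, 0, 0, 0, 0, 0, 0], [0, 0, 0, 0, 0, 0, 0], [0, 0, 0, 0, 0, 0, 0]]
  ]
}}

```text
time: 16.72
ee_pos: [0.4675, -0.1173, 0.0057]
tcp_rot: [-2.835, -1.353, -0.0]
force: [-2.6, 1.4, 7.0]
grip_width: 0.0396
grip_force: 30.0
```

Call:
{"fn": "carry_out", "kwargs": {
  "moves": [
    [[0, 0, -10, 0, 0, 0, 0], [0, 0, -25, 0, 0, 0, 0], [0, 0, -30, 0, 0, -7, 0], [0, 0, -25, 0, 0, -7, 0], [0, 0, 0, 0, 0, -7, 0], [0, 0, 0, 0, 0, -7, 0], [0, 0, 0, 0, 0, -7, 0], [0, 0, 0, 0, 0, -7, 0]]
  ]
}}

```text
time: 17.38
ee_pos: [0.4675, -0.1174, 0.0962]
tcp_rot: [2.154, 2.286, 0.0]
force: [-0.7, -0.7, -0.6]
grip_width: 0.0396
grip_force: 30.0
```

Call:
{"fn": "carry_out", "kwargs": {
  "moves": [
    [[0, 0, 0, 0, 0, 0, 0], [0, 0, 0, 0, 0, 0, 0]]
  ]
}}

```text
time: 17.55
ee_pos: [0.4675, -0.1174, 0.0959]
tcp_rot: [2.166, 2.275, 0.0]
force: [0.6, 0.2, -1.3]
grip_width: 0.0403
grip_force: 30.0
```

```bash
python3 -c "
from h import *
plan(.6145,.3026,None,3)"
```

```text
t 17.55 pos [ 0.4675 -0.1174  0.0959] line 2.8 j6 -0.37 tool yaw -0.2 alt 179.8 shift mm [411.7 168.8  -0. ] tilt [ 0. -0. -1.]
```

Call:
{"fn": "carry_out", "kwargs": {
  "moves": [
    [[15, 6, 0, 0, 0, 0, 0], [29, 12, 0, 0, 0, 0, 0], [29, 12, 0, 0, 0, 0, 0], [29, 12, 0, 0, 0, 0, 0], [29, 12, 0, 0, 0, 0, 0], [29, 12, 0, 0, 0, 0, 0], [29, 12, 0, 0, 0, 0, 0], [29, 12, 0, 0, 0, 0, 0]]
  ]
}}

```text
time: 18.22
ee_pos: [0.546, 0.1067, 0.0956]
tcp_rot: [2.167, 2.274, 0.0]
force: [0.2, -0.1, -1.0]
grip_width: 0.0396
grip_force: 30.0
```

Call:
{"fn": "carry_out", "kwargs": {
  "moves": [
    [[29, 12, 0, 0, 0, 0, 0], [29, 12, 0, 0, 0, 0, 0], [29, 12, 0, 0, 0, 0, 0], [29, 12, 0, 0, 0, 0, 0], [29, 12, 0, 0, 0, 0, 0], [25, 10, 0, 0, 0, 0, 0], [16, 6, 0, 0, 0, 0, 0], [8, 3, 0, 0, 0, 0, 0]]
  ]
}}

```text
time: 18.88
ee_pos: [0.6143, 0.3051, 0.095]
tcp_rot: [-2.164, -2.277, 0.0]
force: [-0.3, -0.1, -1.4]
grip_width: 0.0398
grip_force: 30.0
```

Call:
{"fn": "carry_out", "kwargs": {
  "moves": [
    [[0, 0, 0, 0, 0, 0, 0], [0, 0, 0, 0, 0, 0, 0]]
  ]
}}

```text
time: 19.05
ee_pos: [0.6142, 0.3025, 0.0952]
tcp_rot: [-2.164, -2.277, 0.001]
force: [-0.4, -1.0, -0.6]
grip_width: 0.0399
grip_force: 30.0
```

```bash
python3 -c "
from h import *
plan(.6145,.3026,.0097,3)"
```

```text
t 19.05 pos [0.6142 0.3025 0.0952] line 2.9 j6 0.35 tool yaw -0.1 alt 179.9 shift mm [ 0.2  0.4 85.5] tilt [-0.001 -0.    -1.   ]
```

Call:
{"fn": "carry_out", "kwargs": {
  "moves": [
    [[0, 0, 15, 0, 0, 0, 0], [0, 0, 20, 0, 0, 0, 0], [0, 0, 20, 0, 0, 0, 0], [0, 0, 14, 0, 0, 0, 0], [0, 0, 8, 0, 0, 0, 0], [0, 0, 3, 0, 0, 0, 0], [0, 0, 0, 0, 0, 0, 0], [0, 0, 0, 0, 0, 0, 0]]
  ]
}}

```text
time: 19.72
ee_pos: [0.6149, 0.3031, 0.0165]
tcp_rot: [2.162, 2.279, 0.002]
force: [0.5, -0.0, -1.9]
grip_width: 0.0396
grip_force: 30.0
```

Call:
{"fn": "carry_out", "kwargs": {
  "moves": [
    [[0, 0, 3, 0, 0, 0, 0], [0, 0, 2, 0, 0, 0, 0], [0, 0, 1, 0, 0, 0, 0], [0, 0, 0, 0, 0, 0, 0], [0, 0, 0, 0, 0, 0, 0]]
  ]
}}

```text
time: 20.13
ee_pos: [0.6145, 0.3031, 0.0099]
tcp_rot: [2.162, 2.279, 0.001]
force: [0.5, -0.2, 2.3]
grip_width: 0.0395
grip_force: 30.0
```

Call:
{"fn": "carry_out", "kwargs": {
  "moves": [
    [[0, 0, 0.5, 0, 0, 0, 0], [0, 0, 0, 0, 0, 0, 0], [0, 0, 0, 0, 0, 0, 0.62], [0, 0, 0, 0, 0, 0, 0.62], [0, 0, 0, 0, 0, 0, 0.62], [0, 0, 0, 0, 0, 0, 0.62], [0, 0, -10, 0, 0, 0, 0.62], [0, 0, -30, 0, 0, 0, 0.62]]
  ]
}}

```text
time: 20.8
ee_pos: [0.6124, 0.3021, 0.0454]
tcp_rot: [-2.16, -2.277, 0.01]
force: [-0.3, -0.7, -0.4]
grip_width: 0.0581
grip_force: 0.0
```

Call:
{"fn": "carry_out", "kwargs": {
  "moves": [
    [[0, 0, -40, 0, 0, 0, 0.8], [0, 0, -35, 0, 0, 0, 0.8], [0, 0, 0, 0, 0, 0, 0.8], [0, 0, 0, 0, 0, 0, 0.8]]
  ]
}}

```text
time: 21.13
ee_pos: [0.6153, 0.3034, 0.127]
tcp_rot: [2.161, 2.278, 0.007]
force: [0.8, -1.2, -0.7]
grip_width: 0.0749
grip_force: 0.0
```

```bash
python3 -c "
from h import *
plan(.4243,.3092,None,119.4)"
```

```text
t 21.13 pos [0.6153 0.3034 0.127 ] line 3.0 j6 0.35 tool yaw 63.6 alt -116.4 shift mm [-163.6  -98.8   -0.7] tilt [ 0.004  0.002 -1.   ]
```

Call:
{"fn": "carry_out", "kwargs": {
  "moves": [
    [[0, 0, 0, 0, 0, 7, 0.8], [0, 0, 0, 0, 0, 7, 0.8], [0, 0, 0, 0, 0, 7, 0.8], [0, 0, 0, 0, 0, 7, 0.8], [0, 0, 0, 0, 0, 7, 0.8], [0, 0, 0, 0, 0, 7, 0.8], [0, 0, 0, 0, 0, 7, 0.8], [0, 0, 0, 0, 0, 7, 0.8]]
  ]
}}

```text
time: 21.8
ee_pos: [0.6138, 0.3028, 0.1224]
tcp_rot: [2.982, 0.989, -0.004]
force: [1.1, -1.1, 0.0]
grip_width: 0.0752
grip_force: 0.0
```

Call:
{"fn": "carry_out", "kwargs": {
  "moves": [
    [[0, 0, 0, 0, 0, 7, 0.8], [0, 0, 0, 0, 0, 0.5, 0.8], [-25, -15, 0, 0, 0, 0, 0.8], [-29, -17, 0, 0, 0, 0, 0.8], [-29, -17, 0, 0, 0, 0, 0.8], [-29, -18, 0, 0, 0, 0, 0.8], [-26, -16, 0, 0, 0, 0, 0.8], [-16, -10, 0, 0, 0, 0, 0.8]]
  ]
}}

```text
time: 22.47
ee_pos: [0.4316, 0.3078, 0.1232]
tcp_rot: [3.035, 0.808, -0.003]
force: [0.0, 0.8, -0.1]
grip_width: 0.0751
grip_force: 0.0
```

Call:
{"fn": "carry_out", "kwargs": {
  "moves": [
    [[-10, -6, 0, 0, 0, 0, 0.8], [0, 0, 0, 0, 0, 0, 0.8], [0, 0, 0, 0, 0, 0, 0.8]]
  ]
}}

```text
time: 22.72
ee_pos: [0.4229, 0.3084, 0.1238]
tcp_rot: [3.036, 0.805, -0.0]
force: [-0.1, 0.6, -0.1]
grip_width: 0.0751
grip_force: 0.0
```

Run:
```python
from h import *
plan(.4243,.3092,.005,119.4)
d=np.array([np.cos(np.radians(3.1)),np.sin(np.radians(3.1))]);b=np.array([.6145,.3030])
for n in("top","scene"):
    im=bot.read_camera(n);np.save(n+"3.npy",im)
    for g in (b,b+.111*d):
        c,a,s,k=meas(n,im,proj(n,(*g,.022)),19,.022);print(n,c.round(4),np.round(s,3),a.round(1))
        if g is b:c0=c
    print("along",((c-c0)@d).round(4),"across",((c-c0)@[-d[1],d[0]]).round(4))
```

```text
t 22.72 pos [0.4229 0.3084 0.1238] line -60.3 j6 1.61 tool yaw 0.3 alt -179.7 shift mm [  1.7  -0.  118.8] tilt [-0. -0. -1.]
top [0.6191 0.3039] [0.048 0.097] 91.9
top [0.7273 0.3067] [0.051 0.098] 92.8
along 0.1082 across -0.0031
scene [0.6148 0.3005] [0.054 0.113] 93.1
scene [0.7231 0.3028] [0.05  0.114] 92.6
along 0.1082 across -0.0036
```

Channel sits about 3–4 mm off the middle; I'll decide on it later. Now grasp the ingot.

Call:
{"fn": "carry_out", "kwargs": {
  "moves": [
    [[0, 0, 20, 0, 0, 0, 0.8], [0, 0, 30, 0, 0, 0, 0.8], [0, 0, 30, 0, 0, 0, 0.8], [0, 0, 22, 0, 0, 0, 0.8], [0, 0, 12, 0, 0, 0, 0.8], [0, 0, 4, 0, 0, 0, 0.8], [0, 0, 1, 0, 0, 0, 0.8], [0, 0, 0, 0, 0, 0, 0]]
  ]
}}

```text
time: 23.48
ee_pos: [0.4236, 0.3086, 0.0057]
tcp_rot: [-3.037, -0.801, -0.002]
force: [-0.0, -0.2, -0.7]
grip_width: 0.071
grip_force: 0.0
```

Call:
{"fn": "carry_out", "kwargs": {
  "moves": [
    [[0, 0, 0, 0, 0, 0, 0], [0, 0, 0, 0, 0, 0, 0], [0, 0, 0, 0, 0, 0, 0], [0, 0, 0, 0, 0, 0, 0], [0, 0, 0, 0, 0, 0, 0], [0, 0, 0, 0, 0, 0, 0], [0, 0, 0, 0, 0, 0, 0], [0, 0, 0, 0, 0, 0, 0]]
  ]
}}

```text
time: 24.15
ee_pos: [0.4231, 0.3086, 0.0056]
tcp_rot: [-3.037, -0.801, -0.001]
force: [-2.1, 0.5, 6.0]
grip_width: 0.0439
grip_force: 30.0
```

Call:
{"fn": "carry_out", "kwargs": {
  "moves": [
    [[0, 0, -10, 0, 0, 0, 0], [0, 0, -25, 0, 0, 0, 0], [0, 0, -30, 0, 0, -7, 0], [0, 0, -25, 0, 0, -7, 0], [0, 0, 0, 0, 0, -7, 0], [0, 0, 0, 0, 0, -7, 0], [0, 0, 0, 0, 0, -7, 0], [0, 0, 0, 0, 0, -7, 0]]
  ]
}}

```text
time: 24.82
ee_pos: [0.4227, 0.3081, 0.0954]
tcp_rot: [2.543, 1.844, -0.0]
force: [0.4, 0.6, -2.8]
grip_width: 0.0436
grip_force: 30.0
```

Call:
{"fn": "carry_out", "kwargs": {
  "moves": [
    [[0, 0, 0, 0, 0, -7, 0], [0, 0, 0, 0, 0, -7, 0], [0, 0, 0, 0, 0, 0, 0], [0, 0, 0, 0, 0, 0, 0]]
  ]
}}

```text
time: 25.15
ee_pos: [0.4228, 0.3082, 0.0952]
tcp_rot: [2.31, 2.129, -0.0]
force: [-0.4, 0.2, -2.7]
grip_width: 0.044
grip_force: 30.0
```

```bash
python3 -c "
from h import *
plan(.6105,.0915,None,-3.2)"
```

```text
t 25.15 pos [0.4228 0.3082 0.0952] line -4.7 j6 0.64 tool yaw -1.5 alt 178.5 shift mm [-205.9  199.5    0. ] tilt [-0. -0. -1.]
```

Call:
{"fn": "carry_out", "kwargs": {
  "moves": [
    [[0, 0, 0, 0, 0, -1.5, 0], [-15, 14, 0, 0, 0, 0, 0], [-22, 21, 0, 0, 0, 0, 0], [-22, 21, 0, 0, 0, 0, 0], [-22, 21, 0, 0, 0, 0, 0], [-22, 21, 0, 0, 0, 0, 0], [-22, 21, 0, 0, 0, 0, 0], [-22, 21, 0, 0, 0, 0, 0]]
  ]
}}

```text
time: 25.82
ee_pos: [0.5558, 0.1529, 0.0951]
tcp_rot: [-2.283, -2.158, 0.0]
force: [0.2, 0.3, -3.1]
grip_width: 0.0438
grip_force: 30.0
```

Call:
{"fn": "carry_out", "kwargs": {
  "moves": [
    [[-22, 21, 0, 0, 0, 0, 0], [-18, 18, 0, 0, 0, 0, 0], [-12, 13, 0, 0, 0, 0, 0], [-7, 7, 0, 0, 0, 0, 0], [0, 0, 0, 0, 0, 0, 0], [0, 0, 0, 0, 0, 0, 0]]
  ]
}}

```text
time: 26.32
ee_pos: [0.6105, 0.0926, 0.0947]
tcp_rot: [-2.28, -2.16, 0.001]
force: [-0.6, 0.3, -2.7]
grip_width: 0.0436
grip_force: 30.0
```

```bash
python3 -c "
from h import *
plan(.6105,.0915,.0096,-3.2)"
```

```text
t 26.32 pos [0.6105 0.0926 0.0947] line -3.1 j6 0.15 tool yaw 0.1 alt -179.9 shift mm [-1.2  0.1 85.1] tilt [-0.001  0.    -1.   ]
```

Call:
{"fn": "carry_out", "kwargs": {
  "moves": [
    [[-1, 0, 15, 0, 0, 0, 0], [0, 0, 20, 0, 0, 0, 0], [0, 0, 20, 0, 0, 0, 0], [0, 0, 14, 0, 0, 0, 0], [0, 0, 8, 0, 0, 0, 0], [0, 0, 3, 0, 0, 0, 0], [0, 0, 0, 0, 0, 0, 0], [0, 0, 0, 0, 0, 0, 0]]
  ]
}}

```text
time: 26.98
ee_pos: [0.6112, 0.0918, 0.0159]
tcp_rot: [2.278, 2.163, 0.001]
force: [-0.2, 0.8, -2.7]
grip_width: 0.0437
grip_force: 30.0
```

Call:
{"fn": "carry_out", "kwargs": {
  "moves": [
    [[0, 0, 3, 0, 0, 0, 0], [0, 0, 2, 0, 0, 0, 0], [0, 0, 0.5, 0, 0, 0, 0], [0, 0, 0, 0, 0, 0, 0], [0, 0, 0, 0, 0, 0, 0]]
  ]
}}

```text
time: 27.4
ee_pos: [0.611, 0.0913, 0.0096]
tcp_rot: [2.278, 2.163, 0.0]
force: [-0.1, 0.3, -1.2]
grip_width: 0.0433
grip_force: 30.0
```

Call:
{"fn": "carry_out", "kwargs": {
  "moves": [
    [[0, 0, 0.7, 0, 0, 0, 0], [0, 0, 0, 0, 0, 0, 0], [0, 0, 0, 0, 0, 0, 0]]
  ]
}}

```text
time: 27.65
ee_pos: [0.611, 0.0913, 0.0096]
tcp_rot: [2.278, 2.163, 0.0]
force: [-4.2, -1.0, 6.6]
grip_width: 0.044
grip_force: 30.0
```

Contact; release, rise and move back out of the view.

Call:
{"fn": "carry_out", "kwargs": {
  "moves": [
    [[0, 0, 0, 0, 0, 0, 0.66], [0, 0, 0, 0, 0, 0, 0.66], [0, 0, 0, 0, 0, 0, 0.66], [0, 0, 0, 0, 0, 0, 0.66], [0, 0, -10, 0, 0, 0, 0.66], [0, 0, -30, 0, 0, 0, 0.66], [0, 0, -40, 0, 0, 0, 0.66], [0, 0, -35, 0, 0, 0, 0.66]]
  ]
}}

```text
time: 28.32
ee_pos: [0.6108, 0.0913, 0.1263]
tcp_rot: [2.278, 2.163, 0.0]
force: [0.3, 0.4, -0.1]
grip_width: 0.0622
grip_force: 0.0
```

Call:
{"fn": "carry_out", "kwargs": {
  "moves": [
    [[0, -25, 0, 0, 0, 0, 0.66], [0, -30, 0, 0, 0, 0, 0.66], [0, -30, 0, 0, 0, 0, 0.66], [0, -30, 0, 0, 0, 0, 0.66], [0, -30, 0, 0, 0, 0, 0.66], [0, -30, 0, 0, 0, 0, 0.66], [0, 0, 0, 0, 0, 0, 0.66], [0, 0, 0, 0, 0, 0, 0.66]]
  ]
}}

```text
time: 28.98
ee_pos: [0.4359, 0.1005, 0.1249]
tcp_rot: [2.277, 2.163, 0.002]
force: [-0.4, 0.2, -0.2]
grip_width: 0.0624
grip_force: 0.0
```

Run:
```python
from h import *
B={"piston":(.620,-.1152,5.1,.031),"heatsink":(.6337,-.3019,2.8,.021),"channel":(.6145,.303,3.1,.022),"ingot":(.611,.0913,-3.2,.019)}
plan(.6145,.303,None,3)
for n in("top","scene"):
    im=bot.read_camera(n);np.save(n+"4.npy",im)
    for o,(x,y,a,z) in B.items():
        d=np.array([np.cos(np.radians(a)),np.sin(np.radians(a))]);b=np.array([x,y])
        r=[meas(n,im,proj(n,(*g,z)),18,z) for g in (b,b+.111*d)]
        v=r[1][0]-r[0][0];print(n,o,"along",(v@d).round(4),"across",(v@[-d[1],d[0]]).round(4),"ang",r[0][1].round(1),r[1][1].round(1))
    if n=="top":cv2.imwrite("pics/f.png",cv2.resize(im[90:275,85:430],None,fx=2.3,fy=2.3,interpolation=cv2.INTER_CUBIC)[...,::-1])
```

```text
t 28.98 pos [0.4359 0.1005 0.1249] line -2.9 j6 0.2 tool yaw -5.9 alt 174.1 shift mm [192.9 189.    0.4] tilt [ 0.002  0.    -1.   ]
top piston along 0.1085 across 0.0019 ang 148.9 0.6
top heatsink along 0.112 across 0.0004 ang 3.9 1.0
top channel along 0.1082 across -0.0028 ang 91.9 92.8
top ingot along 0.1088 across 0.0004 ang 87.3 86.7
scene piston along 0.1081 across 0.0021 ang 68.0 72.4
scene heatsink along 0.112 across 0.001 ang 91.7 92.7
scene channel along 0.1079 across -0.0041 ang 92.7 92.5
scene ingot along 0.1087 across 0.0008 ang 86.6 86.8
```

View pics/f.png

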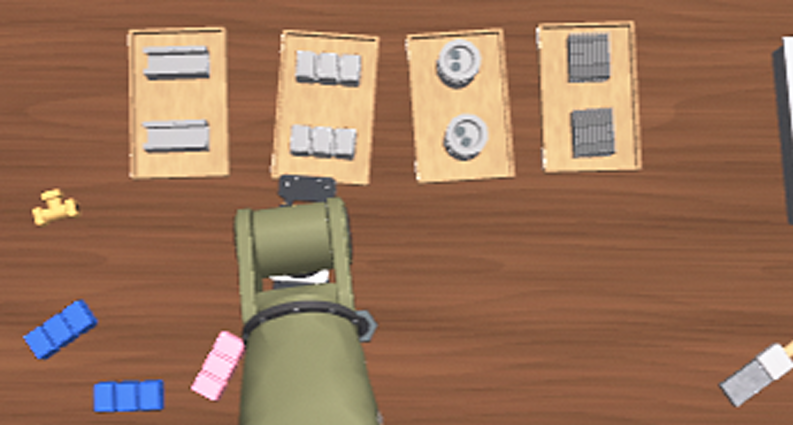

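The top view shows all four pieces flat beside their twins: channel (176,137), ingot (323,142), piston (466,137) and heat sink (593,132). They are within about 2–4.5 mm of the middle and about 1° of the turn. For the heat sink the angle estimates are noisier, but the fins look parallel. The tee is at its original pixels (55,207), the bearing is under the arm and was never touched, and the arm is clear of everything. Handing in.

```bash
python3 -c "
from bench import bot
print(bot.finish_job())"
```

```text
the job is handed in; nothing more can be done
None
```

The piston, heat sink, channel and ingot each lie flat in the tray with their own kind, turned to match and within about 1–5 mm of the middle of the empty half. The bearing and tee were left alone, and the job is handed in at about 29 s on the robot's clock (no verdict was returned).

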